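# Refit the hanging bar of the measuring-spoon rail

### The job

Put the hanging bar back into the measuring-spoon rail: lift it off its blue rest by the wooden knob, feel its nose into the hole of the first white post (the end away from the red button), slide it gently through all three posts and push until the wooden knob is fully home against the first post and the red button at the other end has been pushed out. Never jam or force the bar against the rail, leave the other kitchen things where they are, and let go of the bar at the end.

Things in the scene. Friction and masses are not known exactly. Their poses are not given: they have to be found in the camera images.
- stand: Measuring-spoon rail, fixed to the worktop: dark board 120 x 260 x 20 mm (x, y, z), origin at the centre of its underside. On it three white posts, plates 76 mm wide (x) and 14 thick (y), at y = +90 (first), 0 and -90 mm, tops 135 mm high. Each has a sharp-edged 13.5 mm through hole; all share one axis along the board's y, 110 mm high. The bar goes in from the first post towards -y.
- first_post (a point): Point on the board, not on the posts: nominal mouth of the first hole, on the first post's outer face (stand frame 0, 97, 110 mm). The row of posts is bolted as one unit in slots: the true hole axis lies up to 14 mm to either side of this along the stand's x (height exact). This is not measured and must be seen or felt; the posts stay put under gentle pushes.
- far_post (a point): Nominal mouth of the far hole on the far post's outer face (stand frame 0, -97, 110 mm), off sideways by the same unmeasured amount. The red button (head 20 mm across) sits there, its 11 mm stem inside the hole.
- bar: Hanging bar, 42 to 84 g: round aluminium shaft 12 mm thick, 200 mm long, its last 8 mm tapering to a blunt 8 mm nose; square beech knob 26 x 26 mm, 45 mm long at the other end. Origin on the axis at the knob's inner face. Shaft along its -y, knob along its +y; it may roll about y. Home: origin at y = +97 mm in the stand's frame, knob touching the first post.
- bar_tip (a point): Centre of the bar's nose, 200 mm along -y from the bar's origin.
- bar_knob (a point): Centre of the beech knob (26 x 26 mm square, 45 mm long, flat sides), 22.5 mm along +y from the bar's origin: the place to grip, from above. When gripped the bar settles 1 to 2 mm lower in the grip, and its nose sags by another 0.1 to 0.3 mm with every touch on the post; let go and grip afresh once two posts carry it, and it lines itself up.
- rest: Fixed rest on which the bar lies at the start: plywood base 60 x 150 x 12 mm with two blue forks at y = +-60 mm whose tips are 56 mm above the worktop. Origin: centre of its underside. The bar lies along its y axis in the open-topped forks, its axis 50 mm above the worktop, knob beyond the +y end, its underside on a 12 mm wide pad.
- button (a joint): Travel of the red push button out of the far post, in m: 0 in, head against the post; it slides out (towards -y of the stand) when the bar's nose pushes it, with a stiff drag of about 5 N and no spring, and stays; about 0.016 when the bar is home. The nose first meets it 13 to 16 mm before home.
- mug: Blue mug, 80 mm across, 90 mm high, on the worktop. Origin: centre of its underside. Leave alone.
- jar: Amber jar, 64 mm across, 100 mm high. Origin: centre of its underside. Leave alone.
- bowl: White bowl, 120 mm across, 50 mm high. Origin: centre of its underside. Leave alone.
- oil: Green oil bottle, 60 mm across, 200 mm high. Origin: centre of its underside. Leave alone.
- spice: Orange spice tin, 42 mm across, 75 mm high. Origin: centre of its underside. Leave alone.
- cup: Green cup, 70 mm across, 70 mm high. Origin: centre of its underside. Leave alone.

How it is judged:
By the outcome, as a careful person would: the job done as asked, in the order asked, and still so for the second after the job is handed in, with the robot touching nothing.
It also fails if it takes over 72 s, if anything falls off the work surface, if the arm or the gripper's body presses on something with over 40 N, if the wrist force passes 120 N, or if a joint passes its speed limit or range.

### The arm

A 6-joint arm with a two-finger parallel gripper is mounted at the origin on the work surface. World frame = base frame: x ahead of the robot, y to its left, z up, the work surface at z = 0. Lengths are in m, angles in rad, forces in N, time in s.
With the tool pointing down it reaches from about 0.275 to 0.85 m from the base axis. Payload 19 kg.
Tool frame: the origin (TCP) lies midway between the tips of the shut fingers; the grasp point (between the pads) lies 19 mm behind it; z points along the fingers, y is the direction in which the jaws open and shut (so a half turn about z gives the same grasp; the last joint's range is limited). The gripper opens to 85 mm and grips with 20 to 120 N. Pads are 22 mm wide; open, the fingers measure 114 mm over their backs; the gripper's body (76 mm by 85 mm) begins 54 mm behind the grasp point. The pads swing forward as they close: fully open they stand 13 mm farther back than shut.
Start: joints at [-1.253, 0.15, 1.437, -0, 1.554, -0.134], TCP at [0.251, -0.517, 0.211] pointing down, gripper open.
Joint ranges: [-2.8, 2.8], [-0.68, 2.1], [0.12, 2.68], [-1.39, 4.53], [0.16, 2.79], [-2.81, 2.81]. Speed limits (rad/s): [1.89, 1.89, 2.22, 3.01, 3.01, 3.01].

### API

Orientations are given as a rotation vector (axis times angle).
In Python, from workcell import r, fingers, telemetry, cams, hand_in gives the robot as it stands. Calls block until the motion is done:
- r.move_to(position, orientation): joint-space move of the TCP to a pose.
- r.movel(position, orientation=None, speed=0.15): straight line of the TCP; orientation=None keeps the orientation; speed is the mean speed in m/s.
- r.set_joints(angles): joint-space move.
- fingers.open_jaws() and fingers.gripper_close(newtons=None): open the fingers fully, or close them until they stop; newtons is the grip in N (None keeps the last).
- r.hold(seconds).
- r.solve_ik(position, orientation): joint angles nearest the present ones, or None.
- telemetry.read_state(): the state.
- cams.grab_frame(name): name is "scene" or "top"; returns the picture (420x560x3 uint8, blue, green, red); there is no depth.
- cams.get_calibration(name): a dict with "fovy" (degrees; the focal length in pixels is half the picture's height over the tangent of half this angle, whatever the lens; pixels are square), "cx", "cy" (the principal point, pixels), "k1" (the pictures are not rectified: a ray, as slopes to the right and down, at radius r is drawn at 1 + k1 r^2 times it, then the intrinsics apply), "xyz" and "rotation" of the camera in the world. Camera axes: x right, y up, looking along -z (the intrinsics and any distortion apply to the point x, -y, -z); pixel columns grow to the right and rows downward; lengths in m; the calibration is good to about 2 mm. A picture is of the moment at which its call begins. get_calibration takes no time and is no camera call.
A pose or a line that the arm cannot do raises r.Unreachable and nothing moves.
- hand_in(): hands the job in, once; it reports no verdict.
The state is a dict: "clock": time; "qpos": joint angles; "qvel": joint speeds; "tau": joint torques, N m; "tool_pos": TCP position; "ee_rot": TCP orientation; "wrist_force": force on the tool from outside, world axes, zero at the start; "ft_torque": the same for the moment, N m; "opening": opening from 0.0 (shut) to 1.0 (fully open).
Only numpy, scipy, OpenCV 4.12 (cv2) and the standard library are available. Lean on these libraries where they do the work, as an engineer would, in place of code of your own. Each camera call takes 0.05 s, during which the arm holds its last target. There are 200 camera calls.

## Working session

There is one attempt and no reset: what is moved stays moved. The work goes in short steps, each a Python script; the robot and the scene stay as the last script left them, time stands still between calls to the robot, and variables do not carry over. Pictures are saved under pics/ and viewed, about 8 in all and at most 12, crops included, and the job is handed in when it is done.

```bash
ls; mkdir -p pics; python3 - <<'E'
from workcell import r, fingers, telemetry, cams
import cv2
for n in("scene","top"):
    cv2.imwrite(f"pics/{n}0.png",cams.grab_frame(n)); print(n,cams.get_calibration(n))
print(telemetry.read_state())
E
```

```text
pics
scene {'fovy': 46.34836275423267, 'cx': 282.0457767151707, 'cy': 214.15888377021662, 'k1': -0.15658484626804153, 'xyz': array([1.12950997, 0.63527725, 0.5951447 ]), 'rotation': array([0.47425359, 1.1660344 , 2.11472384])}
top {'fovy': 44.9761839069266, 'cx': 281.4977612290221, 'cy': 221.65241726230542, 'k1': -0.11597215204509986, 'xyz': array([0.36854301, 0.0296292 , 1.09896039]), 'rotation': array([ 0.14838784, -0.12863494, -1.58034277])}
{'clock': 0.1, 'qpos': array([-1.25301189e+00,  1.50937118e-01,  1.43790781e+00,  3.60812747e-06,
        1.55380164e+00, -1.34020056e-01]), 'qvel': array([-0.0001481 , -0.00256045, -0.00119235,  0.00084052,  0.00138133,
       -0.00042903]), 'tau': array([ 1.89920611e-03, -7.14381337e+01, -5.71800613e+01, -4.18387854e-04,
        6.97001524e-03, -5.56823792e-06]), 'tool_pos': array([ 0.25094144, -0.51710354,  0.21046465]), 'ee_rot': array([-3.06074925e+00, -7.03436831e-01,  1.46204729e-04]), 'wrist_force': array([-0.20665304, -1.24882943,  0.14763394]), 'ft_torque': array([-0.00997152, -0.00252386,  0.0055456 ]), 'opening': 1.001652168769792}
```

View pics/scene0.png

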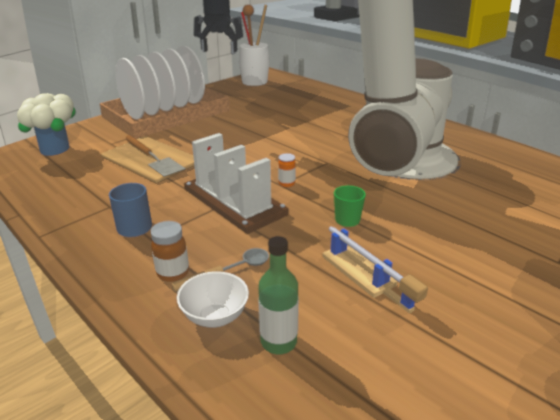

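View pics/top0.png

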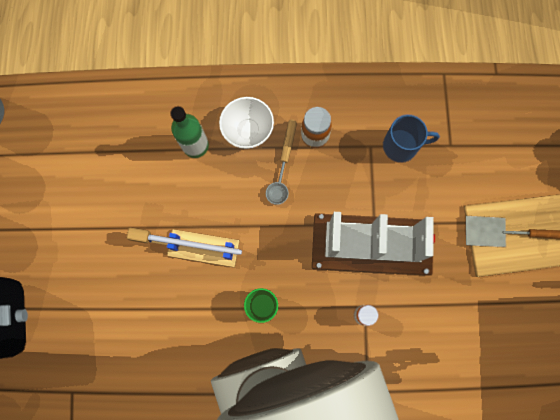

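The scene view shows the rail at about (238,185), its first post at (255,187), and the bar on its rest with the knob at (413,287). In the top view the rail is at (375,243), its first post at (336,235), the red button at (433,238), and the bar runs from the knob (138,236) to the nose (241,252). Next I'll zoom in.

```bash
python3 - <<'E'
import cv2,numpy as np
s=cv2.imread("pics/scene0.png");t=cv2.imread("pics/top0.png")
a=cv2.resize(s[125:230,180:295],None,fx=5,fy=5,interpolation=2)[:, :]
b=cv2.resize(t[205:280,305:445],None,fx=5.5,fy=5.5,interpolation=2)
cv2.imwrite("pics/c1.png",a);cv2.imwrite("pics/c2.png",b)
print(a.shape,b.shape)
E
```

```text
(525, 575, 3) (412, 770, 3)
```

View pics/c1.png

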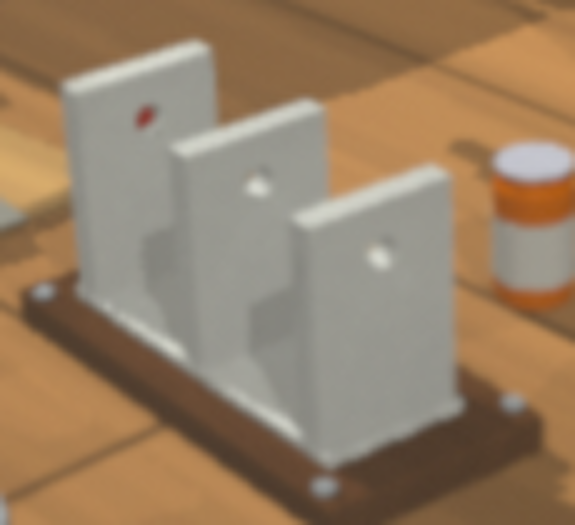

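View pics/c2.png

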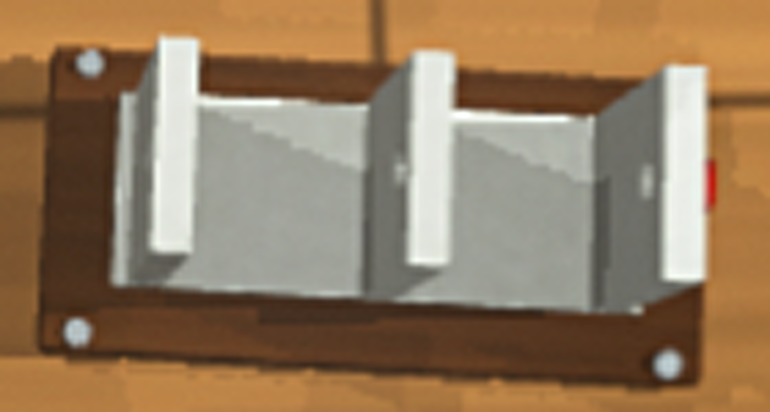

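The holes are visible in the scene crop, with the first at (379,254), and the post tops stand out clearly in the top crop. I'll measure by mask.

```bash
cat > h.py <<'E'
import numpy as np, cv2
from scipy.spatial.transform import Rotation as R
from workcell import r, fingers, telemetry, cams
def cam(n):
    c=cams.get_calibration(n); f=210/np.tan(np.radians(c["fovy"]/2))
    return c,f,R.from_rotvec(c["rotation"]).as_matrix()
def ray(n,p):
    c,f,M=cam(n); d=np.array([(p[0]-c["cx"])/f,(p[1]-c["cy"])/f]); u=d.copy()
    for _ in range(20): u=d/(1+c["k1"]*(u@u))
    v=M@np.array([u[0],-u[1],-1]); return c["xyz"],v/np.linalg.norm(v)
def onz(n,p,z):
    o,v=ray(n,p); return o+v*(z-o[2])/v[2]
def onplane(n,p,q,nn):
    o,v=ray(n,p); return o+v*((q-o)@nn)/(v@nn)
def tri(p,q):
    o,v=ray("scene",p); a,w=ray("top",q)
    s=np.linalg.lstsq(np.c_[v,-w],a-o,rcond=None)[0]
    A=o+s[0]*v;B=a+s[1]*w; return (A+B)/2,np.linalg.norm(A-B)
def proj(n,P):
    c,f,M=cam(n); q=M.T@(np.array(P)-c["xyz"]); u=np.array([q[0],-q[1]])/-q[2]
    u=u*(1+c["k1"]*(u@u)); return np.array([c["cx"],c["cy"]])+f*u
E
python3 - <<'E'
from h import *
t=cv2.imread("pics/top0.png"); hsv=cv2.cvtColor(t,cv2.COLOR_BGR2HSV)
m=((hsv[...,1]<40)&(hsv[...,2]>205)).astype(np.uint8)
m2=np.zeros_like(m); m2[205:262,325:440]=m[205:262,325:440]
C=[]
for c in cv2.findContours(m2,0,2)[0]:
    if cv2.contourArea(c)>120:
        k=cv2.minAreaRect(c); C.append((k[0],k[1],cv2.contourArea(c)))
C.sort(); P=[]
for k in C:
    P.append(onz("top",k[0],.135)); print(k,P[-1].round(4))
P=np.array(P); 
if len(P)==3:
    d=P[0]-P[2]; print("span",np.linalg.norm(d),"angle of +y",np.degrees(np.arctan2(d[1],d[0])))
# board screws / corners
for z,pp in((.02,[(90,62),(77,332),(668,363)]),):
    for x,y in pp: print("screw",onz("top",((x+.5)/5.5-.5+305,(y+.5)/5.5-.5+205),z).round(4))
# holes in scene
for x,y in((380,254),(258,186),(146,117)):
    print("hole scene z.11",onz("scene",((x+.5)/5-.5+180,(y+.5)/5-.5+125),.110).round(4))
# shaft
m3=np.zeros_like(m); b=((hsv[...,1]<70)&(hsv[...,2]>120)).astype(np.uint8); m3[228:262,140:250]=b[228:262,140:250]
c=max(cv2.findContours(m3,0,2)[0],key=cv2.contourArea); box=cv2.boxPoints(cv2.minAreaRect(c)); print("shaft",cv2.minAreaRect(c))
o=box[np.argsort(box[:,0])]; A=onz("top",o[:2].mean(0),.05);B=onz("top",o[2:].mean(0),.05)
print(A,B,np.linalg.norm(A-B),"ang nose->knob",np.degrees(np.arctan2(*(A-B)[1::-1])))
s=cv2.imread("pics/scene0.png")
cv2.imwrite("pics/c3.png",np.vstack([cv2.resize(t[220:270,115:250],None,fx=5,fy=5,interpolation=2),cv2.resize(s[220:310,315:450],None,fx=3.5,fy=3.5,interpolation=2).copy()[:,:].repeat(1,1) if 0 else cv2.resize(s[220:310,315:450],(675,345),interpolation=2)]))
E
```

```text
((336.6419677734375, 230.7745361328125), (24.478073120117188, 35.353729248046875), 231.5) [ 0.5207 -0.0652  0.135 ]
((393.5, 233.5), (37.0, 27.0), 224.0) [ 0.5136 -0.1749  0.135 ]
((429.0, 236.0), (38.0, 6.0), 227.5) [ 0.5076 -0.244   0.135 ]
span 0.1792538133075253 angle of +y 85.82077270500803
screw [ 0.572  -0.0436  0.02  ]
screw [ 0.4658 -0.0358  0.02  ]
screw [ 0.4496 -0.2657  0.02  ]
hole scene z.11 [ 0.5241 -0.0595  0.11  ]
hole scene z.11 [ 0.5189 -0.1467  0.11  ]
hole scene z.11 [ 0.509  -0.2422  0.11  ]
shaft ((194.5218505859375, 244.36349487304688), (94.51781463623047, 6.003639221191406), 9.090276718139648)
[0.52683309 0.32461518 0.05      ] [0.49269338 0.12641391 0.05      ] 0.20112002648666194 ang nose->knob 80.22683814850207
```

View pics/c3.png

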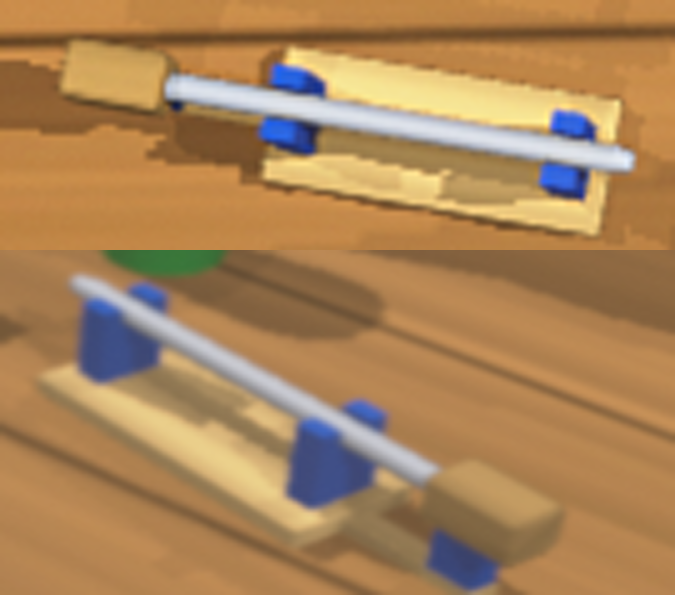

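The bar is 201 mm long by measurement, at yaw 80.2°, and the knob lies flat on its blue pad. Next I'll refine the post centres and pick the bar up.

```bash
cat >> h.py <<'E'
def down(bar_yaw_deg,flip=0):
    a=np.radians(bar_yaw_deg-90+180*flip); y=np.array([np.cos(a),np.sin(a),0]); z=np.array([0,0,-1.])
    return R.from_matrix(np.c_[np.cross(y,z),y,z]).as_rotvec()
def st(msg=""):
    s=telemetry.read_state(); print(msg,"t",round(s["clock"],2),"pos",s["tool_pos"].round(4),"F",s["wrist_force"].round(2),"T",s["ft_torque"].round(2),"op",round(s["opening"],3)); return s
E
python3 - <<'E'
from h import *
for x,y in((174.5,145),(431,158),(685,173)):
    print("post",onz("top",((x+.5)/5.5-.5+305,(y+.5)/5.5-.5+205),.135).round(4))
kx,ky=.5306,.3468
for f in(0,1):
    print(f,[None if q is None else q.round(2) for q in (r.solve_ik([kx,ky,.3],down(80.2,f)),r.solve_ik([kx,ky-.15,.1],down(85.9,f)))])
f=min((0,1),key=lambda f:abs(r.solve_ik([kx,ky,.3],down(80.2,f))[5]))
r.movel([.251,-.517,.30],speed=.2)
r.move_to([kx,ky,.30],down(80.2,f)); st("above")
r.movel([kx,ky,.10],speed=.2); r.movel([kx,ky,.031],speed=.08); st("down")
cv2.imwrite("pics/scene1.png",cams.grab_frame("scene"))
fingers.gripper_close(80); st("closed")
r.movel([kx,ky,.13],speed=.1); st("lifted"); print("flip",f)
E
```

```text
post [ 0.5203 -0.0646  0.135 ]
post [ 0.5143 -0.1545  0.135 ]
post [ 0.5075 -0.2442  0.135 ]
0 [array([ 0.46,  0.26,  1.12, -0.  ,  1.75,  0.63]), array([ 0.22,  0.19,  1.62, -0.  ,  1.33,  0.29])]
1 [array([ 0.46,  0.26,  1.12, -0.  ,  1.75, -2.51]), None]
above t 3.87 pos [0.531  0.3462 0.3   ] F [-0.57 -0.95 -0.87] T [-0.07 -0.03  0.02] op 0.998
down t 6.03 pos [0.5309 0.347  0.0316] F [1.01 0.01 0.81] T [ 0.02  0.04 -0.02] op 1.001
closed t 6.66 pos [0.5316 0.3469 0.0317] F [ 6.01 -0.36  3.88] T [-0.08 -0.96  0.18] op 0.272
lifted t 7.8 pos [0.5303 0.3466 0.1292] F [-0.23  0.61 -0.39] T [ 0.03  0.01 -0.02] op 0.279
flip 0
```

```bash
cat >> h.py <<'E'
U=np.array([np.cos(np.radians(85.9)),np.sin(np.radians(85.9)),0]); X=np.array([U[1],-U[0],0])
M0=np.array([.5208,-.0576,.110])
E
python3 - <<'E'
from h import *
p=M0+U*(.2225+.025); p[2]=.0925
r.movel([p[0],p[1],.13],down(85.9),speed=.15)
r.movel(p,speed=.1); r.hold(.3); st("pre")
s=cams.grab_frame("scene");t=cams.grab_frame("top")
cv2.imwrite("pics/scene2.png",s);cv2.imwrite("pics/top2.png",t)
nose=M0+U*.025; a=proj("scene",nose).astype(int);b=proj("top",nose).astype(int); print(a,b)
A=s[a[1]-45:a[1]+35,a[0]-50:a[0]+75];B=t[b[1]-35:b[1]+30,b[0]-110:b[0]+45]
print("origins",a-[50,45],b-[110,35])
cv2.imwrite("pics/c4.png",np.vstack([cv2.resize(A,(625,400),interpolation=2),cv2.copyMakeBorder(cv2.resize(B,(620,260),interpolation=2),0,0,0,5,0)]))
cv2.imwrite("pics/c4.png",cv2.imread("pics/c4.png")[:600] if 0 else cv2.resize(cv2.imread("pics/c4.png"),(562,594)))
E
```

```text
pre t 9.82 pos [0.5387 0.1893 0.093 ] F [ 0.71  0.35 -1.2 ] T [ 0.02  0.02 -0.01] op 0.279
[264 179] [318 232]
origins [214 134] [208 197]
```

View pics/c4.png

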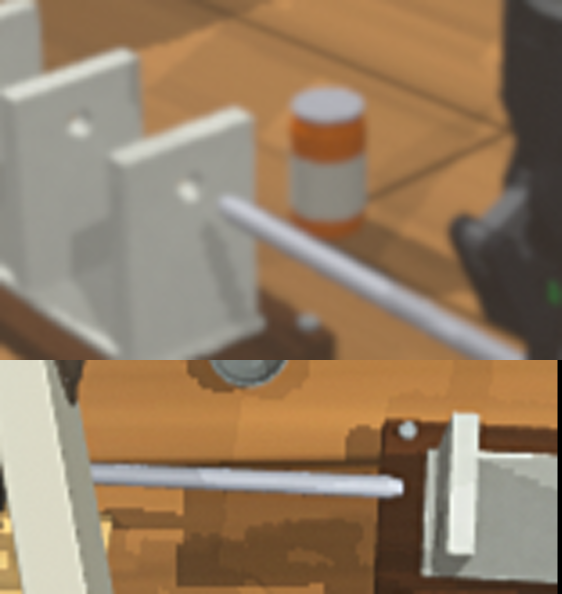

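The scene crop shows the nose just right of and below the first hole as seen in the image, and the top crop shows the bar pointing at the post's centre. I'll measure both offsets.

```bash
cat >> h.py <<'E'
def shaft(img,p0,p1,half=7):
    """sub-pixel centre line of the shaft near the line p0->p1 (pixels): profiles across it"""
    g=cv2.cvtColor(img,cv2.COLOR_BGR2HSV)[...,1].astype(np.float32)  # low saturation = metal
    p0,p1=map(np.float32,(p0,p1)); d=(p1-p0)/np.linalg.norm(p1-p0); n=np.array([-d[1],d[0]])
    k=np.arange(-half,half+.01,.25); out=[]
    for s in np.arange(0,np.linalg.norm(p1-p0),1):
        q=(p0+d*s)[None]+k[:,None]*n; v=cv2.remap(g,q[:,0].astype(np.float32)[None],q[:,1].astype(np.float32)[None],1)[0]
        b=np.percentile(v,80); lo=v.min(); w=v<(b+lo)/2
        if b-lo>40 and w.sum()*.25<half*1.5:
            out.append(p0+d*s+n*k[w].mean())
    o=np.array(out); vx,vy,x,y=cv2.fitLine(o.astype(np.float32),cv2.DIST_HUBER,0,.01,.01).ravel()
    l=np.array([vx,vy])*np.sign(vx*d[0]+vy*d[1]); res=(o-[x,y])@[-l[1],l[0]]
    return np.array([x,y]),l,len(o),res.std()
def axis3d(ls,lt):
    """3D line = plane(scene) x plane(top)"""
    N=[];O=[]
    for n,(c,l,_,_) in (("scene",ls),("top",lt)):
        o,v=ray(n,c-15*l);_,w=ray(n,c+15*l); m=np.cross(v,w); N.append(m/np.linalg.norm(m));O.append(o)
    d=np.cross(*N); d/=np.linalg.norm(d); d*=-np.sign(d@U)
    P=np.linalg.lstsq(np.array(N),np.array([N[i]@O[i] for i in(0,1)]),rcond=None)[0]
    return P,d
E
python3 - <<'E'
from h import *
s=cv2.imread("pics/scene2.png");t=cv2.imread("pics/top2.png"); s0=cv2.imread("pics/scene0.png")
# face-plane coordinates from scene (x along X rel. to nominal M0, z)
def f(p,y=0):
    q=onplane("scene",p,M0+U*y,U); return ((q-M0)@X*1e3).round(2),(q[2]*1e3).round(2)
k=lambda x,y:((x+.5)/5-.5+180,(y+.5)/5-.5+125)
print("corners",[f(k(*c)) for c in((296,226),(452,179))],"hole",f(k(382,251)))
g=cv2.cvtColor(s0,cv2.COLOR_BGR2GRAY).astype(int)
x,y=map(int,k(380,252)); print(x,y); print(g[y-5:y+7,x-6:x+8])
p=lambda n,d:proj(n,M0+U*d)
ls=shaft(s,p("scene",.033),p("scene",.15)); lt=shaft(t,p("top",.035),p("top",.11))
print(ls,lt); P,d=axis3d(ls,lt); print("dir vs -U: lateral/vert slope",d@X,d[2])
for a in(.025,0,-.09): 
    q=P+d*(((M0+U*a-P)@U)/(d@U)); print(a,"lat",((q-M0)@X*1e3).round(2),"z",(q[2]*1e3).round(2))
# scene axis line extrapolated to the mouth plane vs hole
E
```

```text
corners [(np.float64(46.96), np.float64(138.65)), (np.float64(-35.12), np.float64(133.41))] hole (np.float64(3.57), np.float64(112.12))
255 175
[[152 151 151 151 151 151 151 151 151 151 151 152 151 151]
 [152 151 152 151 151 150 150 149 149 150 151 152 152 152]
 [151 151 151 151 152 151 150 145 141 145 150 152 153 152]
 [151 152 152 152 153 157 154 147 140 141 148 151 152 152]
 [152 152 151 154 159 171 176 169 155 147 149 151 152 151]
 [151 151 152 155 169 191 200 193 174 158 154 153 151 151]
 [150 151 151 156 172 197 212 207 188 166 158 154 152 151]
 [150 150 151 153 163 184 202 206 191 168 157 153 152 152]
 [150 151 151 152 154 165 178 184 176 161 154 153 153 152]
 [151 151 151 152 152 154 159 160 157 155 154 154 154 153]
 [151 151 152 152 152 152 153 154 152 153 154 154 155 153]
 [151 152 152 151 152 153 153 153 153 153 154 155 154 153]]
(array([287.40924, 191.92911], dtype=float32), array([0.8770263, 0.4804423], dtype=float32), 43, np.float64(0.7068197337142158)) (array([294.9105 , 230.84415], dtype=float32), array([-0.9988175 , -0.04861633], dtype=float32), 39, np.float64(0.08012956713588137))
dir vs -U: lateral/vert slope 0.008733212620014363 -0.00974519494852518
0.025 lat 0.14 z 109.78
0 lat 0.36 z 109.54
-0.09 lat 1.14 z 108.66
```

```bash
python3 - <<'E'
from h import *
s=cv2.imread("pics/scene2.png");t=cv2.imread("pics/top2.png")
def f(p):
    q=onplane("scene",p,M0,U); return ((q-M0)@X*1e3).round(2),(q[2]*1e3).round(2)
k=lambda x,y:((x+.5)/5-.5+180,(y+.5)/5-.5+125)
print("hole",f((255.9,175.5)),"corners",f(k(313,232)),f(k(452,179)),f(k(330,460)),f(k(462,405)))
p=lambda n,d:proj(n,M0+U*d)
lt=shaft(t,p("top",.035),p("top",.11))
for a,b in((.033,.15),(.04,.10),(.08,.15),(.06,.15)):
    for h in(4,6):
        ls=shaft(s,p("scene",a),p("scene",b),h); P,d=axis3d(ls,lt)
        q=P+d*(((M0-P)@U)/(d@U)); c,l=ls[:2]; 
        e=np.array([255.9,175.5])-c; print(a,b,h,ls[2],ls[3].round(3),"at mouth",((q-M0)@X*1e3).round(2),(q[2]*1e3).round(2),"slope",d@X,d[2],"hole minus line px(perp)",e@np.array([-l[1],l[0]]))
print(proj("scene",M0),proj("scene",M0+X*.001)-proj("scene",M0),proj("scene",M0+[0,0,.001])-proj("scene",M0))
cv2.imwrite("pics/c5.png",cv2.resize(s[155:235,235:355],(720,480),interpolation=2))
E
```

```text
hole (np.float64(3.9), np.float64(110.56)) corners (np.float64(38.65), np.float64(133.08)) (np.float64(-35.12), np.float64(133.41)) (np.float64(35.92), np.float64(20.88)) (np.float64(-38.51), np.float64(19.15))
0.033 0.15 4 38 0.152 at mouth 0.33 109.73 slope 0.008334034963325795 -0.007243032242651573 hole minus line px(perp) 0.814925470887097
0.033 0.15 6 39 0.232 at mouth 0.39 109.37 slope 0.009018163355788962 -0.011531526552715991 hole minus line px(perp) 0.6603921035337379
0.04 0.1 4 19 0.07 at mouth 0.48 108.74 slope 0.010632358412633465 -0.02165355831002095 hole minus line px(perp) 0.38231772856488355
0.04 0.1 6 19 0.127 at mouth 0.61 107.96 slope 0.01185203747648041 -0.029304864076999528 hole minus line px(perp) 0.04716118848882367
0.08 0.15 4 27 0.108 at mouth 0.02 111.65 slope 0.005862578848711297 0.008242353543284784 hole minus line px(perp) 1.6175568420301687
0.08 0.15 6 28 0.129 at mouth 0.12 111.03 slope 0.006690606278810297 0.0030554195952023997 hole minus line px(perp) 1.3595209982409848
0.06 0.15 4 32 0.144 at mouth 0.29 109.99 slope 0.007993114622939508 -0.005106272196667766 hole minus line px(perp) 0.9195956520139568
0.06 0.15 6 35 0.144 at mouth 0.34 109.66 slope 0.008625529395376008 -0.00907017643492959 hole minus line px(perp) 0.7840053125073574
[257.35967861 175.16800663] [-0.37181064  0.14513354] [-0.01401206 -0.41836971]
```

View pics/c5.png

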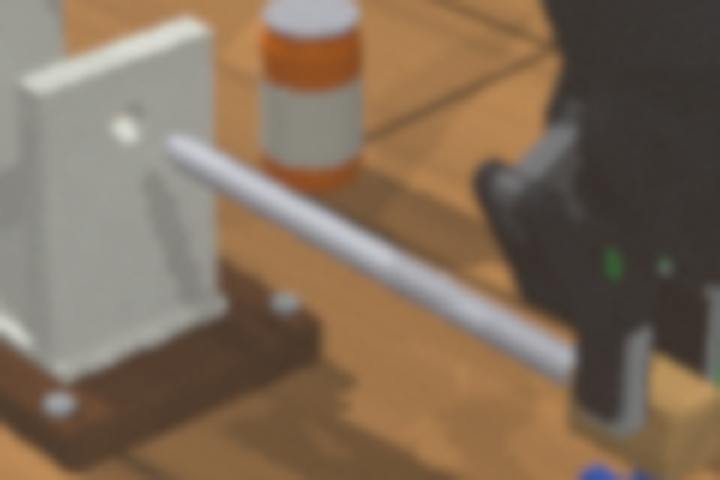

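```bash
python3 - <<'E'
from h import *
k=lambda x,y:((x+.5)/5.5-.5+305,(y+.5)/5.5-.5+205)
lat=lambda q:(((q-M0)@X*1e3).round(2),((q-M0)@U*1e3).round(1),(q[2]*1e3).round(1))
for y in(160,185,210): print("button",lat(onz("top",k(711,y),.11)))
for (p,d) in(((401,172),-.090),((647,181),-.180)): print("hole top",lat(onplane("top",k(*p),M0+U*d,U)))
for c in((160,37),(200,38),(190,252),(148,250),(413,50),(456,52),(449,266),(407,264),(666,66),(708,67),(705,281),(662,280)): print(lat(onz("top",k(*c),.135)),end=" ")
print()
t=cv2.imread("pics/top0.png").astype(int); m=(t[...,2]>150)&(t[...,1]<70)&(t[...,0]<90); ys,xs=np.nonzero(m[200:280,420:445]); print(ys+200,xs+420); print("button c",lat(onz("top",(xs.mean()+420,(ys.min()+ys.max())/2+200),.11)))
k5=lambda x,y:((x+.5)/5-.5+180,(y+.5)/5-.5+125)
for (p,d) in(((259,185),-.09),((147,116),-.18)): print("hole scene",lat(onplane("scene",k5(*p),M0+U*d,U)))
E
```

```text
button (np.float64(9.47), np.float64(-203.4), np.float64(110.0))
button (np.float64(0.35), np.float64(-203.5), np.float64(110.0))
button (np.float64(-8.74), np.float64(-203.6), np.float64(110.0))
hole top (np.float64(-1.94), np.float64(-90.0), np.float64(115.2))
hole top (np.float64(0.47), np.float64(-180.0), np.float64(110.4))
(np.float64(38.23), np.float64(-0.4), np.float64(135.0)) (np.float64(38.67), np.float64(-14.4), np.float64(135.0)) (np.float64(-37.29), np.float64(-13.9), np.float64(135.0)) (np.float64(-37.4), np.float64(0.7), np.float64(135.0)) (np.float64(38.63), np.float64(-89.8), np.float64(135.0)) (np.float64(38.78), np.float64(-105.0), np.float64(135.0)) (np.float64(-37.22), np.float64(-104.4), np.float64(135.0)) (np.float64(-37.32), np.float64(-89.6), np.float64(135.0)) (np.float64(38.01), np.float64(-180.0), np.float64(135.0)) (np.float64(38.5), np.float64(-195.1), np.float64(135.0)) (np.float64(-37.67), np.float64(-194.6), np.float64(135.0)) (np.float64(-38.12), np.float64(-179.4), np.float64(135.0)) 
[234 235 236 237 238 239 240 241] [434 434 434 434 434 434 434 434]
button c (np.float64(1.82), np.float64(-203.8), np.float64(110.0))
hole scene (np.float64(3.29), np.float64(-90.0), np.float64(109.7))
hole scene (np.float64(3.85), np.float64(-180.0), np.float64(113.0))
```

By these measurements the bar needs about +0.5 to +1 mm of lateral shift and about 0.3° less yaw. I'll correct that and then feel the nose in, in small steps under a force watch.

```bash
cat >> h.py <<'E'
def tcp(dist,lat,z,yaw):
    """TCP for nose `dist` in front of the mouth (m), at lateral lat from M0 on mouth plane, bar yaw deg"""
    b=np.array([np.cos(np.radians(yaw)),np.sin(np.radians(yaw)),0]); p=M0+U*dist+X*lat+b*.2225; p[2]=z; return p
def advance(d0,d1,step,lat,z,yaw,lim,speed=.02,f0=None):
    if f0 is None: f0=np.mean([telemetry.read_state()["wrist_force"]],axis=0)
    d=d0
    while d>d1+1e-6:
        d=max(d1,d-step); r.movel(tcp(d,lat,z,yaw),down(yaw),speed=speed)
        s=telemetry.read_state(); F=s["wrist_force"]-f0; T=s["ft_torque"]
        print(round(d*1e3,1),"act",round(((s["tool_pos"]-tcp(0,lat,z,yaw))@U)*1e3,2),"Fx,ax,z",(F@X).round(2),(F@U).round(2),F[2].round(2),"T",T.round(2))
        if F@U>lim or np.hypot(F@X,F[2])>2*lim: print("CONTACT"); return d,False
    return d,True
E
python3 - <<'E'
from h import *
lat,z,yaw=.0009,.0925,85.6
r.movel(tcp(.025,lat,z,yaw),down(yaw),speed=.05); r.hold(.4)
f0=np.mean([(r.hold(.02),telemetry.read_state()["wrist_force"])[1] for _ in range(8)],0); print(f0); np.save("f0.npy",f0)
advance(.025,.004,.007,lat,z,yaw,5,.04,f0); 
advance(.004,-.008,.002,lat,z,yaw,5,.02,f0); st()
E
```

```text
[-0.02091975 -0.0174511  -0.34401324]
18.0 act 17.67 Fx,ax,z -0.76 1.15 -0.44 T [0.02 0.04 0.04]
11.0 act 10.74 Fx,ax,z -0.13 1.08 -0.21 T [ 0.05 -0.02  0.05]
4.0 act 3.78 Fx,ax,z 0.84 0.49 -0.22 T [ 0.05 -0.01 -0.05]
2.0 act 1.97 Fx,ax,z -0.62 0.15 0.4 T [ 0.04 -0.02 -0.06]
0.0 act -0.07 Fx,ax,z -0.1 0.5 -0.21 T [ 0.01 -0.01  0.02]
-2.0 act -2.1 Fx,ax,z -0.09 -0.93 0.25 T [ 0.04 -0.    0.02]
-4.0 act -4.1 Fx,ax,z -0.08 0.36 -0.39 T [ 0.06 -0.05  0.01]
-6.0 act -6.11 Fx,ax,z 0.52 0.12 0.13 T [ 0.03 -0.    0.03]
-8.0 act -8.11 Fx,ax,z -0.59 0.01 0.29 T [ 0.06 -0.01 -0.02]
 t 13.18 pos [0.5382 0.1561 0.0925] F [-0.61  0.03 -0.05] T [ 0.06 -0.01 -0.02] op 0.277
```

There has been no contact 8 mm past the nominal mouth, so the nose appears to be inside. I'll continue in small steps.

```bash
python3 - <<'E'
from h import *
lat,z,yaw=.0009,.0925,85.6; f0=np.load("f0.npy")
d,ok=advance(-.008,-.03,.003,lat,z,yaw,4,.025,f0)
if ok: r.hold(.1); t=cams.grab_frame("top"); cv2.imwrite("pics/top3.png",t); s=cams.grab_frame("scene"); cv2.imwrite("pics/scene3.png",s); cv2.imwrite("pics/c6.png",np.vstack([cv2.resize(s[130:230,180:320],(700,330),interpolation=2),cv2.resize(t[205:275,270:440],(700,268),interpolation=2)]))
st()
E
```

```text
-11.0 act -11.17 Fx,ax,z -0.04 0.22 0.66 T [ 0.09  0.02 -0.03]
-14.0 act -14.14 Fx,ax,z -0.6 -0.75 -0.21 T [ 0.1  -0.01  0.03]
-17.0 act -17.13 Fx,ax,z 0.56 0.64 -0.61 T [-0.02 -0.03 -0.04]
-20.0 act -20.14 Fx,ax,z -0.48 -0.11 0.26 T [ 0.01 -0.04  0.02]
-23.0 act -23.15 Fx,ax,z 0.07 0.86 -0.0 T [ 0.07 -0.03 -0.03]
-26.0 act -26.15 Fx,ax,z 0.23 0.48 -0.68 T [0.04 0.08 0.01]
-29.0 act -29.14 Fx,ax,z 0.77 0.2 0.38 T [ 0.04 -0.03  0.04]
-30.0 act -30.02 Fx,ax,z -0.01 -0.29 0.31 T [ 0.02  0.03 -0.04]
 t 15.5 pos [0.5366 0.1343 0.0925] F [-0.11 -0.05 -1.39] T [ 0.02 -0.07 -0.  ] op 0.275
```

View pics/c6.png

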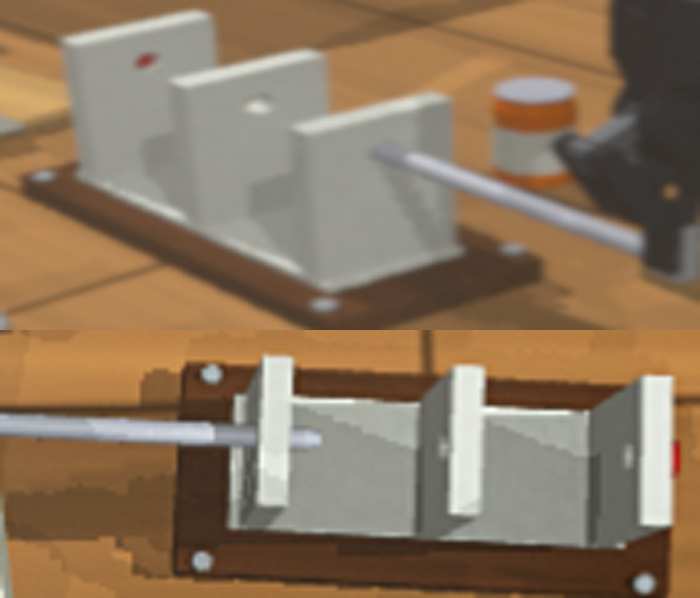

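The nose is through the first post, at (320,440) in the lower half of the crop, and it lines up with the middle hole at (443,447). I'll continue through the middle post.

```bash
python3 - <<'E'
from h import *
lat,z,yaw=.0009,.0925,85.6; f0=np.load("f0.npy")
d,ok=advance(-.03,-.082,.013,lat,z,yaw,4,.04,f0)
if ok: d,ok=advance(d,-.120,.002,lat,z,yaw,4,.02,f0)
st()
E
```

```text
-43.0 act -43.26 Fx,ax,z -0.12 -0.09 -0.82 T [ 0.02  0.01 -0.03]
-56.0 act -56.19 Fx,ax,z -0.41 -0.15 -0.91 T [ 0.08 -0.03  0.03]
-69.0 act -69.21 Fx,ax,z -0.55 -0.02 -0.4 T [0.01 0.02 0.03]
-82.0 act -82.22 Fx,ax,z -0.3 -0.46 0.36 T [ 0.06  0.01 -0.02]
-84.0 act -84.0 Fx,ax,z 0.02 -0.57 -0.29 T [ 0.07 -0.    0.01]
-86.0 act -86.07 Fx,ax,z 0.56 0.11 -1.19 T [ 0.03  0.02 -0.  ]
-88.0 act -88.11 Fx,ax,z -0.89 -0.22 -0.1 T [ 0.06 -0.   -0.06]
-90.0 act -90.11 Fx,ax,z -0.42 -0.39 0.05 T [0.   0.02 0.03]
-92.0 act -92.12 Fx,ax,z -0.37 -0.48 -0.22 T [ 0.01 -0.07 -0.01]
-94.0 act -94.09 Fx,ax,z 0.15 -0.82 -1.37 T [ 0.07  0.01 -0.02]
-96.0 act -96.12 Fx,ax,z 0.03 0.16 -0.52 T [0.08 0.03 0.03]
-98.0 act -98.11 Fx,ax,z -0.13 0.81 0.18 T [ 0.02 -0.01 -0.03]
-100.0 act -100.08 Fx,ax,z 0.24 -0.22 0.43 T [ 0.02  0.01 -0.03]
-102.0 act -102.11 Fx,ax,z 0.45 -0.48 -0.62 T [ 0.03  0.01 -0.04]
-104.0 act -104.12 Fx,ax,z 0.3 -0.13 -0.54 T [ 0.11 -0.01 -0.  ]
-106.0 act -106.11 Fx,ax,z 0.38 -0.0 -0.54 T [ 0.04  0.   -0.  ]
-108.0 act -108.09 Fx,ax,z -1.05 -0.42 -0.54 T [ 0.06 -0.06  0.05]
-110.0 act -110.08 Fx,ax,z 0.02 1.06 -0.42 T [ 0.04 -0.02  0.02]
-112.0 act -112.1 Fx,ax,z 0.15 0.47 0.18 T [-0.02 -0.05 -0.  ]
-114.0 act -114.08 Fx,ax,z -0.09 0.1 -0.51 T [0.07 0.02 0.03]
-116.0 act -116.1 Fx,ax,z -0.14 0.98 -0.86 T [0.03 0.04 0.01]
-118.0 act -118.1 Fx,ax,z -0.24 0.59 0.05 T [0.04 0.01 0.02]
-120.0 act -120.12 Fx,ax,z 0.01 0.85 -0.26 T [0.04 0.04 0.  ]
 t 22.15 pos [0.5302 0.0444 0.0925] F [ 0.05  0.83 -0.6 ] T [0.04 0.04 0.  ] op 0.272
```

The bar is through two posts with essentially no force. I'll go on to the far post, using 1 mm steps around its mouth.

```bash
python3 - <<'E'
from h import *
lat,z,yaw=.0009,.0925,85.6; f0=np.load("f0.npy")
d,ok=advance(-.12,-.174,.006,lat,z,yaw,4,.03,f0)
if ok: d,ok=advance(d,-.183,.001,lat,z,yaw,3.5,.01,f0)
r.hold(.2); st()
E
```

```text
-126.0 act -126.22 Fx,ax,z -0.62 -0.51 -0.64 T [-0.03  0.03 -0.01]
-132.0 act -132.19 Fx,ax,z 0.34 0.9 0.04 T [ 0.03  0.01 -0.02]
-138.0 act -138.19 Fx,ax,z 0.68 0.09 -0.19 T [ 0.07  0.07 -0.03]
-144.0 act -144.21 Fx,ax,z -0.46 0.52 -0.72 T [ 0.09 -0.01  0.  ]
-150.0 act -150.17 Fx,ax,z -0.16 -0.42 0.39 T [ 0.03 -0.02  0.04]
-156.0 act -156.17 Fx,ax,z 1.33 0.66 0.12 T [ 0.03 -0.04 -0.02]
-162.0 act -162.2 Fx,ax,z 0.49 -0.25 -1.62 T [ 0.06 -0.05  0.01]
-168.0 act -168.18 Fx,ax,z 0.79 -0.45 -0.57 T [ 0.02 -0.    0.05]
-174.0 act -174.22 Fx,ax,z 0.39 0.06 -0.53 T [ 0.02 -0.1   0.04]
-175.0 act -175.01 Fx,ax,z 0.76 -0.31 -0.44 T [ 0.07 -0.13  0.06]
-176.0 act -176.03 Fx,ax,z 0.15 -0.45 -0.13 T [ 0.01 -0.1   0.01]
-177.0 act -177.05 Fx,ax,z -0.17 -0.08 -0.69 T [ 0.07 -0.06 -0.01]
-178.0 act -178.1 Fx,ax,z 1.16 -0.08 -1.69 T [ 0.05 -0.07  0.01]
-179.0 act -179.07 Fx,ax,z 0.09 -0.68 -0.97 T [-0.02 -0.08  0.06]
-180.0 act -180.08 Fx,ax,z -0.18 -0.32 -0.26 T [-0.   -0.12  0.08]
-181.0 act -181.09 Fx,ax,z 1.31 -0.7 -1.17 T [ 0.   -0.12  0.03]
-182.0 act -182.09 Fx,ax,z 0.72 -0.16 -1.51 T [-0.06 -0.13 -0.02]
-183.0 act -183.09 Fx,ax,z 0.77 -0.2 -1.49 T [-0.05 -0.16  0.03]
 t 27.75 pos [ 0.5257 -0.0184  0.0925] F [ 0.59 -0.6  -0.26] T [ 0.03 -0.13  0.03] op 0.274
```

The nose is at the far post and a slight side load is building. I'll regrip here as advised, then check the load.

```bash
cat >> h.py <<'E'
def avg(n=10):
    a=[]
    for _ in range(n): r.hold(.02); s=telemetry.read_state(); a.append(np.r_[s["wrist_force"],s["ft_torque"]])
    a=np.mean(a,0); F=a[:3]-np.load("f0.npy"); print("avg F X,U,z",(F@X).round(2),(F@U).round(2),F[2].round(2),"T",a[3:].round(3)); return F,a[3:]
E
python3 - <<'E'
from h import *
avg(); fingers.open_jaws(); r.hold(.2); avg()
fingers.gripper_close(40); r.hold(.2); avg(); st()
s=cams.grab_frame("scene");t=cams.grab_frame("top")
cv2.imwrite("pics/c7.png",np.vstack([cv2.resize(s[130:230,180:320],(700,330),interpolation=2),cv2.resize(t[205:275,270:440],(700,268),interpolation=2)]))
E
```

```text
avg F X,U,z 0.94 -0.45 -1.51 T [ 0.001 -0.123  0.037]
avg F X,U,z 0.14 -0.0 0.23 T [ 0.01  -0.003  0.008]
avg F X,U,z 1.18 0.1 1.77 T [-0.087 -0.187  0.046]
 t 29.85 pos [ 0.5258 -0.0184  0.0926] F [ 1.66 -0.24  1.45] T [-0.11 -0.17  0.04] op 0.285
```

View pics/c7.png

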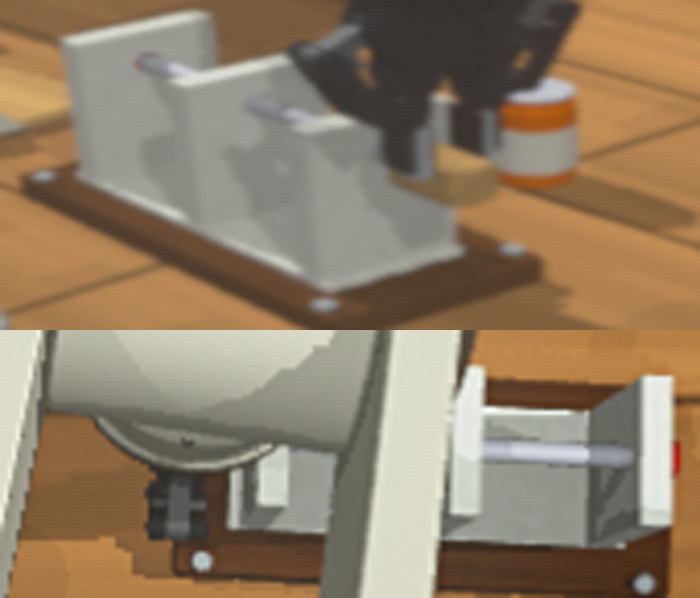

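The nose sits at the far hole (upper half at (140,62), lower half at (635,456)). I'll ease off the side load by moving with the measured force, then push on.

```bash
python3 - <<'E'
from h import *
lat,z,yaw=.0014,.0930,85.6
r.movel(tcp(-.183,lat,z,yaw),down(yaw),speed=.01); F,T=avg()
lat+=np.clip(F@X*.0004,-.0005,.0005); z+=np.clip(F[2]*.0003,-.0005,.0005)
d,ok=advance(-.183,-.197,.001,lat,z,yaw,9,.012,np.load("f0.npy"))
print("lat,z",lat,z); avg(); st()
E
```

```text
avg F X,U,z -0.09 -0.22 0.07 T [-0.002 -0.003 -0.01 ]
-184.0 act -184.06 Fx,ax,z -0.6 0.41 0.25 T [ 0.02  0.01 -0.03]
-185.0 act -184.83 Fx,ax,z 0.61 2.95 0.29 T [ 0.58 -0.08 -0.02]
-186.0 act -185.81 Fx,ax,z -0.44 5.82 0.42 T [ 0.85 -0.06 -0.  ]
-187.0 act -186.86 Fx,ax,z 1.02 4.79 0.06 T [ 0.84 -0.07 -0.04]
-188.0 act -187.91 Fx,ax,z 0.84 4.83 0.76 T [ 0.79 -0.09 -0.03]
-189.0 act -188.93 Fx,ax,z -0.67 5.96 0.12 T [ 0.83 -0.08  0.03]
-190.0 act -189.91 Fx,ax,z -0.14 4.71 0.59 T [ 0.87 -0.05  0.  ]
-191.0 act -190.89 Fx,ax,z 0.11 6.07 -0.59 T [ 0.91 -0.01  0.  ]
-192.0 act -191.89 Fx,ax,z 0.29 5.18 0.94 T [ 0.97 -0.07  0.02]
-193.0 act -192.87 Fx,ax,z -0.39 5.71 -0.39 T [ 0.9  -0.11  0.02]
-194.0 act -193.86 Fx,ax,z -0.14 5.36 0.25 T [ 0.97 -0.06  0.02]
-195.0 act -194.86 Fx,ax,z 0.01 5.8 0.25 T [ 1.01 -0.05 -0.02]
-196.0 act -195.85 Fx,ax,z -0.38 5.33 1.07 T [ 0.97 -0.09 -0.04]
-197.0 act -196.84 Fx,ax,z 0.44 5.34 -0.12 T [ 1.02 -0.04 -0.02]
lat,z 0.0013646135213998217 0.09302247467096045
avg F X,U,z 0.1 6.02 0.41 T [ 0.991 -0.066 -0.008]
 t 34.03 pos [ 0.5251 -0.0322  0.093 ] F [ 0.7   5.28 -0.3 ] T [ 0.97 -0.15  0.04] op 0.29
```

The button is moving with the expected drag of about 5 N. I'll push on in 0.5 mm steps until the knob seats.

```bash
python3 - <<'E'
from h import *
lat,z,yaw=.00136,.0930,85.6
d,ok=advance(-.197,-.204,.0005,lat,z,yaw,10,.008,np.load("f0.npy"))
avg(); st()
E
```

```text
-197.5 act -197.31 Fx,ax,z 0.16 6.77 0.54 T [ 1.01 -0.03 -0.01]
-198.0 act -197.82 Fx,ax,z -0.19 6.16 -0.01 T [ 1.03 -0.06 -0.02]
-198.5 act -198.31 Fx,ax,z -0.29 6.41 -0.26 T [ 1.03 -0.1  -0.02]
-199.0 act -198.82 Fx,ax,z -0.51 6.22 0.8 T [ 0.99 -0.   -0.01]
-199.5 act -199.31 Fx,ax,z -0.45 6.21 0.4 T [ 1.02 -0.08  0.04]
-200.0 act -199.53 Fx,ax,z -0.19 7.77 0.92 T [ 1.43 -0.06 -0.05]
-200.5 act -199.57 Fx,ax,z -0.25 11.9 1.84 T [ 2.18 -0.22  0.01]
CONTACT
avg F X,U,z 0.04 12.83 0.96 T [ 2.141 -0.175 -0.026]
 t 35.95 pos [ 0.5249 -0.0349  0.093 ] F [ 0.25 11.85  0.47] T [ 2.13 -0.15 -0.05] op 0.288
```

The position stalled at -199.55 mm while the axial force rose, so the knob is home. I'll release, retreat straight up and move aside for a check.

```bash
python3 - <<'E'
from h import *
r.movel(tcp(-.2,.00136,.0930,85.6),speed=.01)
fingers.open_jaws(); r.hold(.2); avg(5)
p=telemetry.read_state()["tool_pos"]
r.movel([p[0],p[1],.26],speed=.12); r.movel([.40,.25,.30],speed=.25); r.hold(.3); st()
s=cams.grab_frame("scene");t=cams.grab_frame("top"); cv2.imwrite("pics/top9.png",t);cv2.imwrite("pics/scene9.png",s)
cv2.imwrite("pics/c9.png",np.vstack([cv2.resize(s[125:230,170:320],(700,330),interpolation=2),cv2.resize(t[205:275,280:450],(700,268),interpolation=2)]))
E
```

```text
avg F X,U,z -0.06 0.14 0.11 T [-0.007 -0.007 -0.004]
 t 40.35 pos [0.4002 0.2496 0.2999] F [-0.3  -0.34  0.95] T [-0.    0.02  0.04] op 1.0
```

View pics/c9.png

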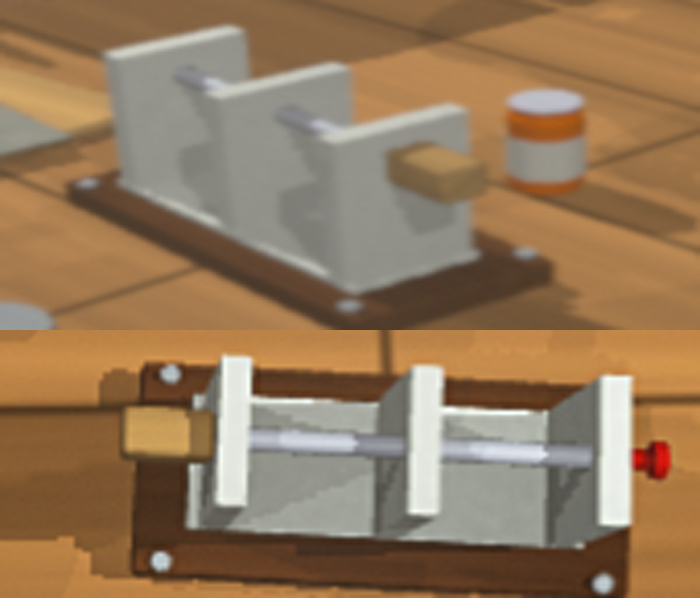

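The knob sits against the first post, the shaft runs through all three, and the red button stands out at (655,460). One numeric check on the knob gap and button travel before I hand in.

```bash
python3 - <<'E'
from h import *
t=cv2.imread("pics/top9.png").astype(int)
m=(t[...,2]>140)&(t[...,1]<80)&(t[...,0]<90); ys,xs=np.nonzero(m[200:280,425:460]); e=(xs.max()+425.5,ys.mean()+200)
t0=cv2.imread("pics/top0.png").astype(int);m=(t0[...,2]>130)&(t0[...,1]<80)&(t0[...,0]<90); ys,xs=np.nonzero(m[200:280,425:460]); e0=(xs.max()+425.5,ys.mean()+200)
a,b=[(onz("top",p,.11)-M0)@U*1e3 for p in(e,e0)]; print("button end now/before",a,b,"travel",b-a)
k=lambda x,y:((x+.5)*170/700-.5+280,(y-330+.5)*70/268-.5+205)
for p in((122,432),(212,432),(220,432)): print("knob top edges along U (mm)",((onz("top",k(*p),.123)-M0)@U*1e3).round(1))
E
```

```text
button end now/before -220.9240969313584 -204.77811051905528 travel 16.14598641230313
knob top edges along U (mm) 44.6
knob top edges along U (mm) 2.1
knob top edges along U (mm) -1.7
```

```bash
python3 -c "
from workcell import *
hand_in()"
```

```text
the job is handed in; nothing more can be done
```

The bar is back in the rail: through all three posts, with the knob home against the first post and the red button pushed out. I let go, moved the arm clear and handed in at about 40 s on the robot's clock.

- **Insertion:** the nose entered the first hole with no measurable contact and passed the first two posts with only noise-level forces. A side load of about 1 N built up at the far post, so I let go, gripped afresh and shifted slightly, which brought it to near zero.
- **Button:** it moved with 5 to 7 N of drag. In the last picture its end is about 16.1 mm further out than at the start, against about 16 mm expected.
- **Knob:** the push stalled 15 mm after the nose met the button, and the force rose to about 13 N, the highest I saw at the rail. In the picture the knob's outer end is 44.6 mm from the post face, against 45 mm when home. The knob's inner edge read between +2 and -2 mm because it is blurred, so it proves little.
- **Camera disagreement:** the two cameras differed by about 3 mm sideways on the hole position. I aimed mainly by the top view, and the entry without contact bore that out.
- **Other things:** I didn't touch any of the other kitchen things, but I didn't measure their positions afterwards.

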